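# Fit the indexing cog to the disk jig

## Robot

A 7-joint arm with a two-finger parallel gripper is mounted at the origin on the work surface. World frame = base frame: x ahead of the robot, y to its left, z up, the work surface at z = 0. Lengths are in m, angles in rad, forces in N, time in s.
With the tool pointing down it reaches from about 0.35 to 0.9 m from the base axis. Payload 19.9 kg.
Tool frame: the origin (TCP) lies between the finger pads; the fingertips stand 19 mm ahead of it and the grasp point (between the pads) is the TCP; z points along the fingers, y is the direction in which the jaws open and shut (so a half turn about z gives the same grasp; the last joint's range is limited). The gripper opens to 94 mm and grips with 3 to 60 N. Pads are 16 mm wide; open, the fingers measure 119 mm over their backs; the gripper's body (75 mm by 177 mm) begins 78 mm behind the grasp point.
Start: joints at [1.278, 0.417, -0.01, 1.614, 0.005, 1.111, -0.053], TCP at [0.155, -0.605, 0.224] pointing down, gripper open.
Joint ranges: [-2.81, 2.81], [-0.39, 2.02], [-1.27, 1.25], [0.06, 2.57], [-1.19, 4.33], [0.19, 2], [-2.82, 2.82]. Speed limits (rad/s): [1.89, 1.89, 2.39, 2.39, 3.01, 3.01, 3.01].

## Interface

Orientations are given as a 3x3 rotation matrix whose columns are the frame's x, y, z axes.
In Python, from rig import robot gives the robot as it stands. Calls block until the motion is done:
- robot.move_ptp(position, orientation): joint-space move of the TCP to a pose.
- robot.move_linear(position, velocity=0.15, frame=None, threshold=None): straight line of the TCP; frame=None keeps the orientation; velocity is the mean speed in m/s. With threshold (N) it stops when the force on the tool has changed by that much, and returns True; else False.
- robot.goto_joints(angles): joint-space move.
- robot.gripper_to(opening): finger opening in m; the grip force is fixed at half the most; returns when the fingers have stopped.
- robot.pause(seconds).
- robot.ik(position, orientation): joint angles nearest the present ones, or None.
- robot.get_state(): the state.
- robot.grab_frame(name): name is "scene" or "top" or "wrist"; returns the picture (480x640x3 uint8, red, green, blue); there is no depth.
- robot.camera_info(name): a dict with "fx", "fy", "cx", "cy" (pixels), "dist" ([k1, k2, p1, p2, k3] as OpenCV has them; the pictures are not rectified), "rvec" (rotation vector, rad) and "tvec" (3), from world to camera coordinates, as OpenCV has them. Camera axes: x right, y down, z forward; pixel columns grow to the right and rows downward; lengths in m; the calibration is good to about 2 mm. A picture is of the moment at which its call begins: read the wrist's pose just before it. camera_info takes no time and is no camera call; for the wrist camera it gives the pose at the moment of the call.
A pose or a line that the arm cannot do raises robot.PlanningError and nothing moves.
- robot.sign_off(): hands the job in, once; it reports no verdict.
The state is a dict: "time": time; "qpos": joint angles; "joint_vel": joint speeds; "effort": joint torques, N m; "ee_pos": TCP position; "tool_rot": TCP orientation; "force": force on the tool from outside, world axes, zero at the start; "moment": the same for the moment, N m; "opening": finger opening in m.
Only numpy, scipy, OpenCV 4.12 (cv2) and the standard library are available. Lean on these libraries where they do the work, as an engineer would, in place of code of your own. Each camera call takes 0.05 s, during which the arm holds its last target. There are 200 camera calls.

## Task

Pick up the blue cog with the notched collar and lower it, collar up, onto the keyed hub of the disk jig, turned so that its notch comes over the red key and the cog sits fully home on the hub's dark shoulder. Do not drop it onto the hub, let go of it, and leave the plain black cog and the screwdriver where they lie.

Things in the scene. Friction and masses are not known exactly. Their poses are not given: they have to be found in the camera images.
- cog: Loose blue cog, 0.13-0.23 kg: toothed flange 84 mm across, 8 mm thick, with a collar on top; 38 mm high in all. Collar 56 mm across two flats 24 mm wide facing its ±y: grip these above the flange. Bore 38 mm through; one notch 20 mm wide, through the collar and into the flange to 33 mm from the axis, points to its +x. Origin: axis, underside; z up. Starts flat, notch within 0.9 rad of world +x.
- hub_seat (a point): Centre of the top of the fixed hub's dark shoulder (76 mm across, 30 mm above bench), where the cog's underside rests. Steel hub tapers from 31 to 14 mm diameter, 34 mm tall. Red key along +x to 29 mm from the axis, 10 mm wide, 23 mm tall with ridged top; starts within 0.5 rad of world +x. On the same plate a hard drive, up to 36 mm above bench, begins 105 mm to its +y. z up.
- plain_cog: Bystander, loose: black plastic cog of the same size, its collar closed all round (no notch), so it does not fit the hub. Origin on the axis at the underside.
- screwdriver: Bystander, loose: screwdriver with yellow handle, 180 mm long, lying on the bench beyond the cogs, roughly along world y. Origin under its middle.

How it is judged:
By the outcome, as a careful person would: the job done as asked, in the order asked, and still so for the second after the job is handed in, with the robot touching nothing.
It also fails if it takes over 35 s, if anything falls off the work surface, if the arm or the gripper's body presses on something with over 40 N, if the wrist force passes 120 N, or if a joint passes its speed limit or range.

## Working session

There is one attempt and no reset: what is moved stays moved. The work goes in short steps, each a Python script; the robot and the scene stay as the last script left them, time stands still between calls to the robot, and variables do not carry over. Pictures are saved under pics/ and viewed, about 8 in all and at most 12, crops included, and the job is handed in when it is done.

```bash
ls; mkdir -p pics; cat > h.py <<'E'
import numpy as np, cv2
from rig import robot
def info(n):
    c=robot.camera_info(n); K=np.array([[c['fx'],0,c['cx']],[0,c['fy'],c['cy']],[0,0,1.]])
    return K,np.array(c['dist'],float),np.array(c['rvec'],float),np.array(c['tvec'],float)
def snap(n,f):
    i=info(n); im=robot.grab_frame(n); cv2.imwrite('pics/'+f,im[:,:,::-1]); return im,i
def toplane(px,i,z):
    K,d,r,t=i; R=cv2.Rodrigues(r)[0]
    u=cv2.undistortPoints(np.array(px,float).reshape(-1,1,2),K,d).reshape(-1,2)
    D=np.c_[u,np.ones(len(u))]@R; C=-R.T@t.ravel()
    return (C+D*((z-C[2])/D[:,2])[:,None])[:,:2]
def proj(P,i):
    K,d,r,t=i; return cv2.projectPoints(np.array(P,float).reshape(-1,1,3),r,t,K,d)[0].reshape(-1,2)
def down(a): # tool z down, tool y (jaw) axis at world angle a
    y=np.array([np.cos(a),np.sin(a),0]); z=np.array([0,0,-1.]); return np.c_[np.cross(y,z),y,z]
E
python3 - <<'E'
from h import *
for n in('top','scene'):
    im,i=snap(n,n+'0.png'); K,d,r,t=i; R=cv2.Rodrigues(r)[0]; print(n,-R.T@t.ravel(),K[0,0])
print(robot.get_state()['tool_rot'])
E
```

```text
pics
top [ 0.47045816 -0.08276282  0.82081158] 509.56146687815993
scene [ 1.16372942 -0.39284014  0.76625398] 515.2710367123047
[[ 9.68707350e-01  2.48205424e-01 -3.70408266e-04]
 [ 2.48205681e-01 -9.68706786e-01  1.05015876e-03]
 [-9.81619010e-05 -1.10923395e-03 -9.99999380e-01]]
```

View pics/top0.png

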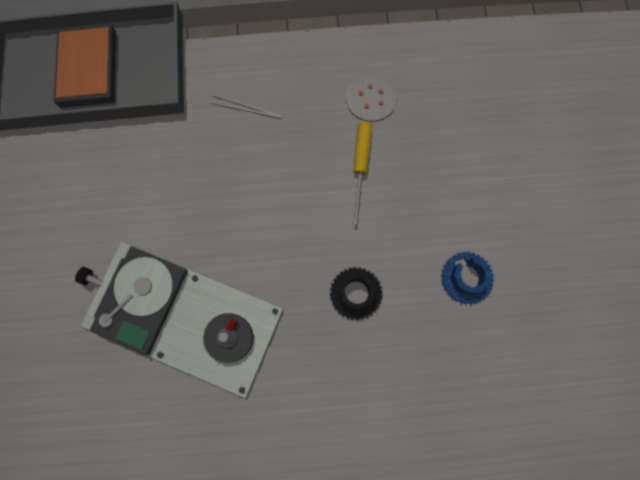

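View pics/scene0.png

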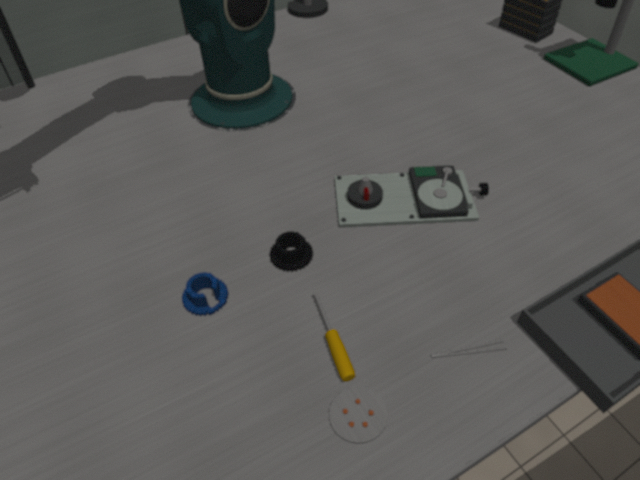

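Top view: the blue cog is at about (468,278) with its notch toward the upper left. The hub is at (228,338) with its red key at (231,324), the black cog at (356,293) and the screwdriver above that. Next I get coarse positions, then a wrist view over each.

```bash
cat >> h.py <<'E'
def mask(im,what):
    h=cv2.cvtColor(im,cv2.COLOR_RGB2HSV)
    if what=='blue': m=cv2.inRange(h,(100,120,30),(130,255,255))
    if what=='red': m=cv2.inRange(h,(0,140,50),(8,255,255))|cv2.inRange(h,(172,140,50),(180,255,255))
    return m
def biggest(m):
    return max(cv2.findContours(m,cv2.RETR_EXTERNAL,cv2.CHAIN_APPROX_NONE)[0],key=cv2.contourArea)
E
python3 - <<'E'
from h import *
im=cv2.imread('pics/top0.png')[:,:,::-1].copy(); i=info('top')
c=biggest(mask(im,'blue')); (x,y),r=cv2.minEnclosingCircle(c); print('cog',x,y,r,toplane([(x,y)],i,.006))
k=biggest(mask(im,'red')); kc=k.reshape(-1,2).mean(0); print('key',kc,toplane([kc],i,.05))
print('hub',toplane([(228,338)],i,.03),'plain',toplane([(356,293)],i,.004))
cog=toplane([(x,y)],i,.006)[0]
robot.move_ptp([cog[0],cog[1],.25],down(np.pi/2+.5))
print(robot.get_state()['time'],robot.get_state()['qpos'])
im,i=snap('wrist','w1.png'); K,d,r,t=i; R=cv2.Rodrigues(r)[0]; print(-R.T@t.ravel(),K[0,0],R)
E
```

```text
cog 467.3324279785156 277.72161865234375 25.701801300048828 [[ 0.56780083 -0.32276223]]
key [230.89655172 324.37931034] [[0.5231469  0.05417389]]
hub [[0.50421047 0.06320269]] plain [[ 0.55918839 -0.14060141]]
2.0417 [ 1.16091029  0.68080637 -1.08467606  1.48349555  0.60805972  1.34426847
  2.1005973 ]
[ 0.50851    -0.35575344  0.40946769] 372.6345362104431 [[-4.77956859e-01  8.78382796e-01  9.51390144e-04]
 [ 8.55529835e-01  4.65275808e-01  2.27127988e-01]
 [ 1.99062658e-01  1.09371322e-01 -9.73864453e-01]]
```

View pics/w1.png

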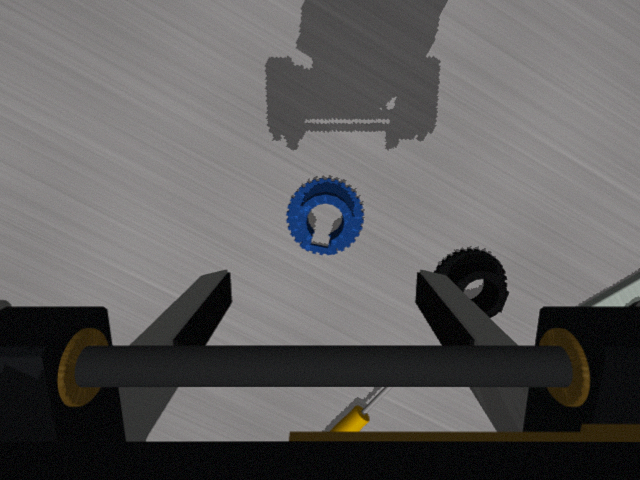

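The wrist view shows the blue cog at about (325,215) with its notch at (320,243), nearly along image-down. I'll measure it from both this view and the top view.

```bash
cat >> h.py <<'E'
def cog(im,i):
    m=mask(im,'blue'); c=biggest(m)
    # outline seen = flange; top edge z=.008
    P=toplane(cv2.convexHull(c).reshape(-1,2),i,.006)
    (x,y),(a,b),_=cv2.fitEllipse(P.astype(np.float32)*1000); ctr=np.array([x,y])/1000
    (x,y),r=cv2.minEnclosingCircle((P*1000).astype(np.float32))
    f=np.zeros_like(m); cv2.drawContours(f,[c],-1,255,-1)
    v,u=np.nonzero(f&~m); Q=toplane(np.c_[u,v],i,.008)-ctr; q=np.hypot(*Q.T)
    out=[]
    for lo,hi in((.022,.027),(.025,.032)):
        s=Q[(q>lo)&(q<hi)]; a_=np.arctan2(s[:,1],s[:,0]); z=np.exp(1j*a_).mean(); out.append((len(s),round(np.angle(z),3),round(abs(z),3)))
    return ctr,(a,b),np.array([x,y,r]),out
E
python3 - <<'E'
from h import *
im=cv2.imread('pics/top0.png')[:,:,::-1].copy(); print(cog(im,info('top')))
im=cv2.imread('pics/w1.png')[:,:,::-1].copy(); i=info('wrist'); print(cog(im,i))
big=cv2.resize(im[160:270,260:390,::-1],None,fx=4,fy=4,interpolation=cv2.INTER_CUBIC)
t=cv2.imread('pics/top0.png'); tb=cv2.resize(t[300:375,190:270],None,fx=4,fy=4,interpolation=cv2.INTER_CUBIC)
o=np.zeros((440,860,3),np.uint8); o[:440,:520]=big; o[:300,530:850]=tb; cv2.imwrite('pics/c1.png',o[:,:800])
# both half turns: joint solutions at the cog and the hub
for a in (-np.pi/2,np.pi/2):
  for da in(0.2,.5): print(a,da,robot.ik([.568,-.323,.2],down(a+da)))
  for da in(-.4,0,.4): print('hub',a,da,robot.ik([.504,.063,.2],down(a+da)))
E
```

```text
(array([ 0.56809058, -0.32251617]), (81.24308013916016, 81.7823257446289), array([ 568.11743164, -322.71868896,   41.45167923]), [(27, np.float64(0.18), np.float64(0.981)), (53, np.float64(0.301), np.float64(0.977))])
(array([ 0.56620752, -0.32212729]), (83.67037200927734, 84.91111755371094), array([ 566.35516357, -322.35818481,   42.59151459]), [(84, np.float64(0.306), np.float64(0.969)), (109, np.float64(0.298), np.float64(0.96))])
-1.5707963267948966 0.2 [-0.21485942  0.7405238   1.0813626   1.58598302 -0.68209587  1.23623514
 -0.37936481]
-1.5707963267948966 0.5 [-0.21485942  0.7405238   1.0813626   1.58598302 -0.68209587  1.23623514
 -0.07936481]
hub -1.5707963267948966 -0.4 [-1.05893095  0.40849411  1.08983544  1.95196847 -0.42242067  1.03330745
 -1.7497696 ]
hub -1.5707963267948966 0 [-1.05893095  0.40849411  1.08983544  1.95196847 -0.42242067  1.03330745
 -1.3497696 ]
hub -1.5707963267948966 0.4 [-1.05893095  0.40849411  1.08983544  1.95196847 -0.42242067  1.03330745
 -0.9497696 ]
1.5707963267948966 0.2 [ 1.11949047  0.69397806 -0.99414696  1.53723773  0.60223518  1.24218032
  1.8033873 ]
1.5707963267948966 0.5 [ 1.14891077  0.72385348 -1.05502074  1.53630028  0.64858611  1.2654687
  2.07266026]
hub 1.5707963267948966 -0.4 [ 0.66098188  0.40593303 -1.03463061  1.90217824  0.39990603  1.05910188
  0.63101104]
hub 1.5707963267948966 0 [ 0.71520699  0.44505328 -1.11802118  1.90098304  0.45426071  1.08060607
  0.98358315]
hub 1.5707963267948966 0.4 [ 0.76306368  0.49064105 -1.19913478  1.89999456  0.51301123  1.1073005
  1.33245076]
```

View pics/c1.png

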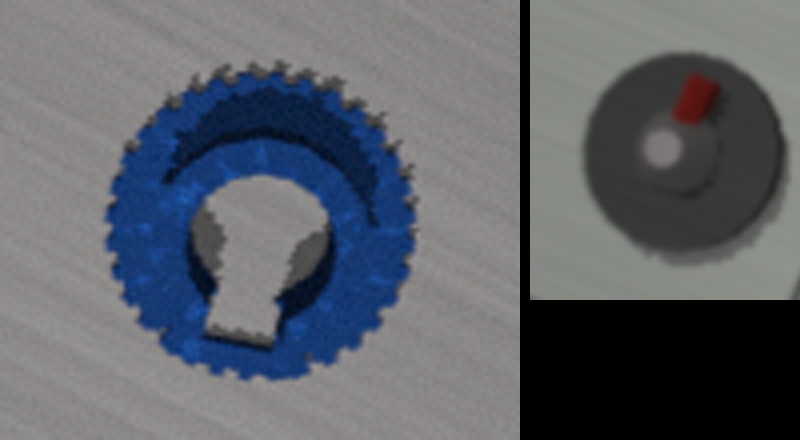

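The enlarged crop shows the notch's end wall with its outer top edge at crop (203,335)–(272,349). The red key is clear on the hub. I'll check the notch angle from those corners, then grasp.

```bash
python3 - <<'E'
from h import *
i=info('wrist')
C=toplane([(260+203/4,160+337/4),(260+272/4,160+349/4)],i,.008); c=np.array([.567,-.3223])
e=C[1]-C[0]; m=C.mean(0)-c; print('len',np.linalg.norm(e),'edge ang',np.arctan2(e[1],e[0])+np.pi/2,np.arctan2(e[1],e[0])-np.pi/2,'mid',np.linalg.norm(m),np.arctan2(m[1],m[0]))
th=.30
robot.move_ptp([*c,.10],down(np.pi/2+th))
im,j=snap('wrist','w2.png'); print(cog(im,j))
s=robot.get_state();print(s['time'],s['qpos'].round(3) if hasattr(s['qpos'],'round') else s['qpos'])
E
```

```text
len 0.019433752514398345 edge ang 3.462584849405456 0.3209921958156625 mid 0.03164346543987231 0.32993758862790795
(array([ 0.56667487, -0.32207312]), (84.43132019042969, 85.55326080322266), array([ 566.68469238, -321.90783691,   43.00224304]), [(196, np.float64(0.302), np.float64(0.97)), (208, np.float64(0.295), np.float64(0.975))])
2.7917 [ 1.092  0.8   -0.94   1.614  0.709  1.099  1.831]
```

View pics/w2.png

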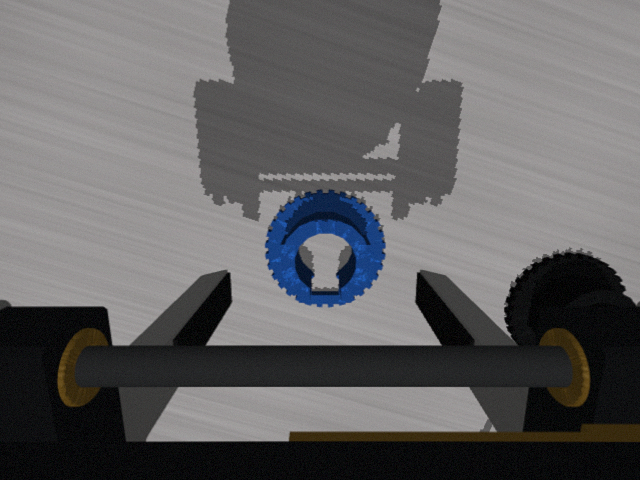

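The wrist view shows the cog centred between the jaws at (325,250). The notch end edge (311–340,293) is level with the jaw axis, so the jaws are aligned. Grasping now.

```bash
python3 - <<'E'
from h import *
c=np.array([.5667,-.3221]); th=.31
robot.move_linear([*c,.06],.12,frame=down(np.pi/2+th))
print('contact',robot.move_linear([*c,.031],.08,threshold=8))
robot.gripper_to(.03); s=robot.get_state(); print('open',s['opening'],s['ee_pos'],s['force'])
robot.move_linear([*c,.16],.15); s=robot.get_state(); print(s['time'],s['opening'],s['force'])
robot.move_ptp([.38,-.02,.25],down(np.pi/2-.35))  # stand off: look at the hub
im,i=snap('wrist','w3.png'); s=robot.get_state(); print(s['time'],s['qpos'])
print(proj([[.504,.063,.03],[.523,.054,.05]],i))
np.savez('w3.npz',*i)
E
```

```text
contact False
open 0.05562493547774752 [ 0.56671327 -0.32210477  0.03107868] [-1.31293733  0.65755817  1.63973003]
5.4667 0.055592328785808165 [-0.43358605 -0.72895737 -3.49395891]
6.8917 [ 1.33829742 -0.11328154 -1.26166197  2.10665557 -0.12433374  1.07224372
  1.35911765]
[[435.30038712 299.80576417]
 [437.66548647 325.83320049]]
```

View pics/w3.png

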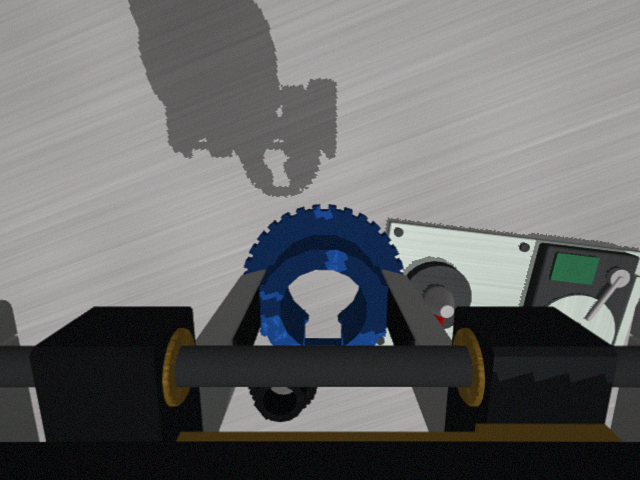

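The cog is held square: opening 55.6 mm, notch at (323,320). The hub at (440,290) is partly hidden by the finger and gripper, so I'll move further out for a clear view of it.

```bash
python3 - <<'E'
from h import *
robot.move_ptp([.60,-.005,.20],down(np.pi/2-.35))
im,i=snap('wrist','w4.png'); s=robot.get_state(); print(s['time'],s['qpos'],s['opening'])
np.savez('w4.npz',*i)
p=proj([[.504,.063,.03],[.523,.054,.05]],i);print(p)
x,y=p[0].astype(int); x0=np.clip(x-80,0,480);y0=np.clip(y-75,0,330); print(x0,y0)
cv2.imwrite('pics/c4.png',cv2.resize(im[y0:y0+150,x0:x0+160,::-1],None,fx=4,fy=4,interpolation=cv2.INTER_CUBIC))
E
```

```text
8.125 [ 0.74597208  0.66359096 -1.13896282  1.67788126  0.63824887  1.22286875
  0.67765842] 0.055888171983833834
[[362.315065    96.67855101]
 [361.769024   120.92999256]]
282 21
```

View pics/c4.png

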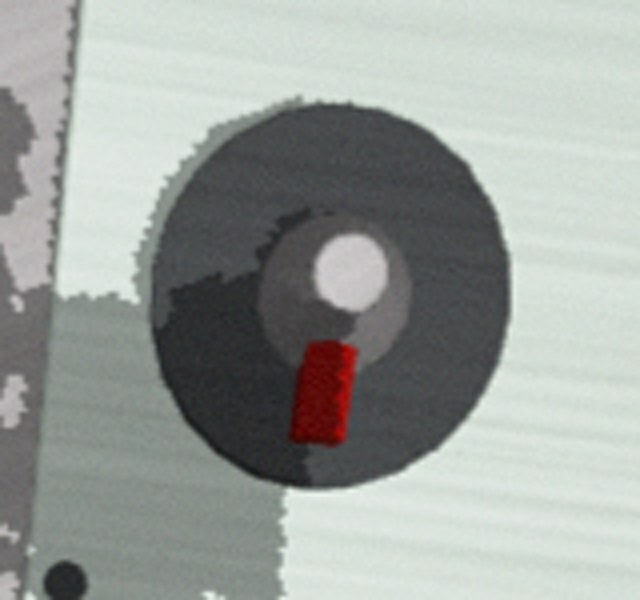

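Clear view of the hub in crop coordinates: the dark shoulder spans about (152–510, 103–490), the white tip is at (351,272), and the red key runs from (333,342) to (318,442). Next I fit all three.

```bash
cat > hub.py <<'E'
from h import *
im=cv2.imread('pics/w4.png')[:,:,::-1].copy(); f=np.load('w4.npz'); i=tuple(f[k] for k in f.files)
x0,y0=282,21; sub=cv2.GaussianBlur(im[y0:y0+150,x0:x0+160],(3,3),0)
v=sub.max(2); red=mask(sub,'red'); d=((v<105).astype(np.uint8)*255)|red
d=cv2.morphologyEx(d,cv2.MORPH_OPEN,np.ones((5,5)))
off=np.array([x0,y0]); c=biggest(d)
P=toplane(cv2.convexHull(c).reshape(-1,2)+off,i,.03)*1000
(a,b),r=cv2.minEnclosingCircle(P.astype(np.float32)); e=cv2.fitEllipse(P.astype(np.float32)); print('shoulder',(a,b),r,e)
w=((v>150)*255).astype(np.uint8); n,l,st,ce=cv2.connectedComponentsWithStats(w)
k=l[272//4,351//4]; tip=toplane([ce[k]+off],i,.064)*1000; print('tip',st[k],tip)
u=np.argwhere(red>0)[:,::-1]+off
for z in(.046,.053):
    Q=(toplane(u,i,z)*1000).astype(np.float32); m,ev,_=cv2.PCACompute2(Q,None); print('key',z,m,cv2.minAreaRect(Q),np.arctan2(ev[0,1],ev[0,0]))
    for nm,C in(('sh',e[0]),('tip',tip[0])): g=m[0]-C; print('  dir from',nm,np.hypot(*g),np.arctan2(g[1],g[0]))
# top-view check
t=cv2.imread('pics/top0.png')[:,:,::-1].copy(); j=info('top'); kc=biggest(mask(t,'red')).reshape(-1,2)
print('top key',toplane([kc.mean(0)],j,.05)*1000,'tip',toplane([(190+662/8-530/8*0,0)],j,.064)[:0], toplane([(190+(662-530)/4,300+149/4)],j,.064)*1000)
K,dd,r_,tt=i; print('cam',-cv2.Rodrigues(r_)[0].T@tt.ravel())
# held cog: opening/bore check
E
python3 hub.py
```

```text
shoulder (503.9759826660156, 63.59403991699219) 37.94265365600586 ((503.8476257324219, 63.87791061401367), (74.03881072998047, 75.469482421875), 25.446130752563477)
tip [ 79  59  18  19 265] [[503.84535789  65.0027989 ]]
key 0.046 [[521.6056   55.45534]] ((521.4677124023438, 55.44884490966797), (11.294293403625488, 19.80596351623535), 63.057735443115234) -0.538636
  dir from sh 19.654134355225906 -0.44287550124152325
  dir from tip 20.163824529664666 -0.49325385913076225
key 0.053 [[521.94226   54.592598]] ((521.8074340820312, 54.58619689941406), (11.042648315429688, 19.364700317382812), 63.05795669555664) -0.53863597
  dir from sh 20.337965660137804 -0.4741143991316743
  dir from tip 20.877504076783843 -0.5220203797894902
top key [[523.14689575  54.1738922 ]] tip [] [[504.44294648  64.21089231]]
cam [0.53671472 0.01673102 0.36018847]
```

Centre (504.0, 64.1) mm, with the shoulder and tip agreeing to about 1 mm. The key angle is about −0.475 rad. Moving above the hub and lowering under a force guard.

```bash
python3 - <<'E'
from h import *
c=[.5040,.0641]; F=down(np.pi/2-.475)
robot.move_ptp([*c,.145],F)
robot.pause(.2)
p=lambda n,x=None:(lambda s:print(n,x,round(s['time'],2),s['ee_pos'].round(4),s['force'].round(2),s['moment'].round(2),round(s['opening'],4)))({k:(np.array(v) if not np.isscalar(v) else v) for k,v in robot.get_state().items()})
p('above')
h=robot.move_linear([*c,.085],.06,threshold=8,frame=F); p('mid',h)
if not h:
    h=robot.move_linear([*c,.058],.02,threshold=10); p('low',h)
snap('wrist','w5.png'); snap('scene','s5.png')
a=cv2.imread('pics/w5.png')[150:440,150:530]; b=cv2.imread('pics/s5.png')[110:260,290:490]
o=np.zeros((300,800,3),np.uint8); o[:290,:380]=a; o[:300,395:795]=cv2.resize(b,None,fx=2,fy=2); cv2.imwrite('pics/c5.png',o)
E
```

```text
above None 8.91 [0.5048 0.0636 0.1454] [ 0.12  0.18 -2.89] [-0.01 -0.08  0.01] 0.0561
mid False 10.06 [0.5042 0.0642 0.0853] [-0.2   0.71 -2.65] [ 0.03 -0.16 -0.  ] 0.0557
low True 11.16 [0.504  0.0641 0.0608] [-2.04 -1.57  6.49] [-0.02 -0.01 -0.07] 0.0556
```

View pics/c5.png

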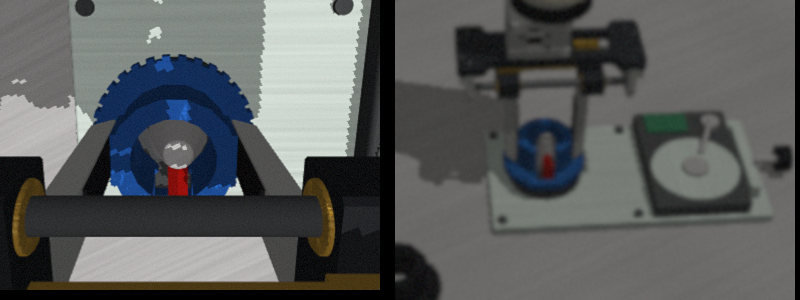

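Contact came at TCP z = 0.0608 (0.061 expected). The key shows inside the notch at crop (178,180), and the hub tip is in the bore. I'll release, retreat and check.

```bash
python3 - <<'E'
from h import *
robot.gripper_to(.09); s=robot.get_state(); print(s['opening'],s['force'])
c=s['ee_pos']
robot.move_linear([c[0],c[1],.20],.12); robot.pause(.3)
im,i=snap('wrist','w6.png')
m=mask(im,'blue'); b=biggest(m); 
for z in(.030,.036,.042):
    P=(toplane(cv2.convexHull(b).reshape(-1,2),i,z)*1000).astype(np.float32); print(z,cv2.fitEllipse(P)[:2],cv2.minEnclosingCircle(P))
robot.move_linear([.55,-.2,.30],.25); snap('top','t6.png'); s=robot.get_state(); print(s['time'],s['force'])
o=np.zeros((480,800,3),np.uint8); o[:400,:440]=cv2.resize(cv2.imread('pics/w6.png')[150:350,210:430],None,fx=2,fy=2); o[:360,440:]=cv2.resize(cv2.imread('pics/t6.png')[100:400,190:490],(360,360)); cv2.imwrite('pics/c6.png',o)
E
```

```text
0.09006385125018375 [-0.38750542  0.30983017  0.09058754]
0.03 ((504.8785705566406, 61.861083984375), (85.64298248291016, 86.58929443359375)) ((504.8402099609375, 61.779056549072266), 43.48693084716797)
0.036 ((503.7707824707031, 62.437374114990234), (84.08399963378906, 85.01306915283203)) ((503.7331848144531, 62.35685348510742), 42.69529724121094)
0.042 ((502.66302490234375, 63.0136604309082), (82.52500915527344, 83.43685913085938)) ((502.6260986328125, 62.93461990356445), 41.90371322631836)
14.975 [-0.14318291  0.4039916   0.12631376]
```

View pics/c6.png

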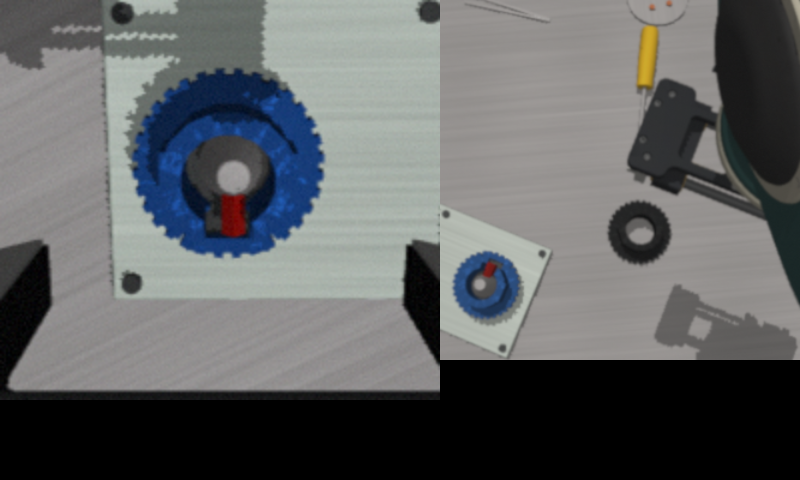

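The cog sits round the hub with the key inside the notch: in the crop, the key is at (234,215) and the notch spans x 206–250. The black cog and screwdriver haven't moved, and the gripper is clear. Handing in.

```bash
python3 -c "
from h import *
robot.sign_off(); print(robot.get_state()['time'])"
```

```text
the job is handed in; nothing more can be done
the job is handed in; nothing more can be done
```

The blue cog is on the keyed hub, collar up, with its notch over the red key. I handed the job in at about 15 s of robot time; no verdict was reported. I gripped the cog by its flats, lowered it under a force guard until it rested on the shoulder, then let go and backed away.

- **Seating:** contact came at TCP height 60.8 mm, against 61 mm expected for fully home, and the force fell to about zero after release. The flange's apparent size afterwards also fits a cog resting on the shoulder, to within a few millimetres.
- **Position and notch:** in the last wrist picture the red key is inside the notch but off centre, towards one wall by up to about 3 mm. Part of that may be viewing angle. The cog's centre measured about (503.8, 62.4) mm, about 1.7 mm from my hub estimate of (504.0, 64.1) mm. That is within the 3.5 mm bore clearance and about the calibration error.
- **Angle:** I used −0.475 rad for the key; separate estimates ranged from −0.44 to −0.54 rad.
- **Bystanders:** the black cog and the screwdriver look unmoved in the last top view, judged by eye. The arm hid part of the screwdriver's shaft there.

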